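# Clamp a sample bottle on the bench shaker

### The job

Swing the shaker's sprung clamp arm back by its handle until its catch holds it by itself, stand the amber sample bottle (of the three amber ones the one of middle height) upright in the vee cradle, then push the trigger post so that the arm springs back onto the bottle and holds it there. Be gentle with the mechanism: where the arm catches differs from day to day, so feel for it and do not force the arm hard against its buffer; leave the other things on the bench alone.

Things in the scene. Friction and masses are not known exactly. Their poses are not given: they have to be found in the camera images.
- shaker: White bench shaker, a low box 270 (x) by 230 (y) by 50 mm high with a plain grey deck on top; it is fixed to the bench. Origin: centre of its underside; z up, -x is its front with the control panel, which faces the robot roughly. Turned about z only.
- clamp_pivot (a point): Point on the arm's upright hinge axis, 40 mm above the deck, at (0, -30) mm in the shaker's frame. Its spring pulls back with 4 N at the handle at 0, 7 to 8 N at 1.2 rad, 1 to 2 N more just before it catches; on the buffer the force rises by about 3 N per mm of handle travel. More than 30 N would damage the mechanism.
- clamp_arm (a joint): Angle of the clamp arm about its upright hinge, rad, anticlockwise from above; grows as it is cocked. At 0 it points 80 deg anticlockwise of the shaker's +x, across the empty cradle; on the bottle it reads about 0.13. The catch holds it at an unknown angle, 0.88 to 1.32; a stiff buffer meets it 0.1 rad past the catch. Let go: caught, it stays; not caught, it swings back.
- clamp_handle (a point): Centre of the top end of the arm's handle: an upright round black post, 14 mm in diameter and 52 mm tall, on the arm's free end 110 mm from the hinge axis; its top is 98 mm above the deck. The arm is a flat steel bar 10 mm wide, its top 46 mm above the deck.
- trigger (a joint): Angle of the trigger (sear lever) about its upright pivot, rad: 0 at rest, sprung back; pushed round to 0.1 to 0.2 it lets the caught arm go; end stop at 0.4. It is also lifted for a moment as the arm's pin passes on cocking.
- trigger_top (a point): Centre of the top end of the trigger post: upright, round, steel, 10 mm in diameter, at (99, -73) mm in the shaker's frame, top 97 mm above the deck, free for its upper 40 mm; it swings on a 50 mm radius. To trip, push it level, midway between the shaker's +x and +y axes, by 5 to 10 mm with about 4 to 10 N.
- cradle (a point): Where the middle of the bottle's foot goes: on the deck, 50 mm above the bench, at (30, 55) mm in the shaker's frame, axes as the shaker's. Two steel plates 55 mm high form a vee on its +x side (faces at 50 deg to either side of +x), open to -x, whence the arm presses. Standing up to 10 mm short of home on the open side is fine: the arm pushes the bottle home.
- bottle_mid (a point): Centre (54 mm up) of the amber glass sample bottle, straight-sided, 40 mm in diameter and 108 mm tall with a flat white cap, as wide, over its top 26 mm; 100 to 200 g, loose, standing on the bench. z up along its axis.
- tall_bottle: Bystander: slim amber bottle, 32 mm in diameter and 150 mm tall. Origin under its centre.
- jar: Bystander: wide low amber jar, 58 mm in diameter and 70 mm tall. Origin under its centre.
- beaker: Bystander: glass beaker, 66 mm across and 85 mm tall. Origin under its centre.
- dish: Bystander: flat glass dish, 90 mm across and 16 mm tall. Origin under its centre.
- screwdriver: Bystander: screwdriver 180 mm long lying on the bench.
- tip_box: Bystander: closed plastic box 120 by 85 by 60 mm. Origin under its centre.
- wash_bottle: Bystander: white plastic bottle, 68 mm in diameter and 170 mm tall. Origin under its centre.
Mind the look-alikes: they are no part of the job. What is shaped like the part that bears bottle_mid but purple is not meant.

How it is judged:
By the outcome, as a careful person would: the job done as asked, in the order asked, and still so for the second after the job is handed in, with the robot touching nothing.
It also fails if it takes over 72 s, if anything falls off the work surface, if the arm or the gripper's body presses on something with over 40 N, if the wrist force passes 120 N, or if a joint passes its speed limit or range.

### The arm

A 6-joint arm with a two-finger parallel gripper is mounted at the origin on the work surface. World frame = base frame: x ahead of the robot, y to its left, z up, the work surface at z = 0. Lengths are in mm, angles in rad, forces in N, time in s.
With the tool pointing down it reaches from about 325 to 875 mm from the base axis. Payload 4.4 kg.
Tool frame: the origin (TCP) lies on the centre line of the jaws, within the pads' length; the fingertips stand ahead of it and the grasp point (between the pads) lies 6 mm ahead of it (ctrl.tcp_to_tips is the z of the fingertips in the tool frame, in mm); z points along the fingers, y is the direction in which the jaws open and shut (so a half turn about z gives the same grasp; the last joint's range is limited). The gripper opens to 85 mm and grips with 20 to 120 N. Pads are 22 mm wide; open, the fingers measure 114 mm over their backs; the gripper's body (76 mm by 85 mm) begins 54 mm behind the grasp point. The pads swing forward as they close: fully open they stand 13 mm farther back than shut.
Start: joints at [-1.49, 0.207, 1.542, -0, 1.393, -0.15], TCP at [131.522, -559.758, 256.282] pointing down, gripper open.
Joint ranges: [-2.73, 2.73], [-0.86, 2.22], [0.23, 2.46], [-1.11, 4.25], [0.08, 2.63], [-2.82, 2.82]. Speed limits (rad/s): [2.79, 2.79, 3.14, 3.14, 3.14, 3.14].

### API

Orientations are given as a 3x3 rotation matrix whose columns are the frame's x, y, z axes.
In Python, from plant import ctrl, sensors, optics gives the robot as it stands. Calls block until the motion is done:
- ctrl.move_ptp(position, orientation): joint-space move of the TCP to a pose.
- ctrl.move_l(position, rot=None, vel=150, threshold=None): straight line of the TCP; rot=None keeps the orientation; vel is the mean speed in mm/s. With threshold (N) it stops when the force on the tool has changed by that much, and returns True; else False.
- ctrl.set_joints(angles): joint-space move.
- ctrl.gripper_to(opening, force=None): finger opening in mm; force is the grip in N (None keeps the last); returns when the fingers have stopped.
- ctrl.hold(seconds).
- ctrl.solve_ik(position, orientation): joint angles nearest the present ones, or None.
- sensors.read_state(): the state.
- optics.grab_frame(name): name is "side" or "top"; returns (picture, depth): 400x640x3 uint8, red, green, blue; 400x640 float32, mm along the optical axis (not along the pixel's ray), 0 where there is no reading.
- optics.camera_params(name): a dict with "mtx" (3x3 intrinsics, pixels), "R" (3x3) and "t" (3): a world point X has camera coordinates R X + t. Camera axes: x right, y down, z forward; pixel columns grow to the right and rows downward; lengths in mm; the calibration is good to about 2 mm. A picture is of the moment at which its call begins. camera_params takes no time and is no camera call.
A pose or a line that the arm cannot do raises ctrl.MotionError and nothing moves.
- ctrl.finish_job(): hands the job in, once; it reports no verdict.
The state is a dict: "t": time; "q": joint angles; "qvel": joint speeds; "tau": joint torques, N m; "eef_pos": TCP position; "eef_rot": TCP orientation; "force": force on the tool from outside, world axes, zero at the start; "wrist_torque": the same for the moment, N m; "grip_width": finger opening in mm.
Only numpy, scipy, OpenCV 4.12 (cv2) and the standard library are available. Lean on these libraries where they do the work, as an engineer would, in place of code of your own. Each camera call takes 0.05 s, during which the arm holds its last target.

## Working session

There is one attempt and no reset: what is moved stays moved. The work goes in short steps, each a Python script; the robot and the scene stay as the last script left them, time stands still between calls to the robot, and variables do not carry over. Pictures are saved under pics/ and viewed, and the job is handed in when it is done.

```bash
ls; mkdir -p pics; python3 - <<'E'
from plant import ctrl,sensors,optics
import cv2,numpy as np
for n in("side","top"):
    p,d=optics.grab_frame(n); cv2.imwrite(f"pics/{n}0.png",p[:,:,::-1]); np.save(f"{n}_d.npy",d); np.save(f"{n}_p.npy",p)
    c=optics.camera_params(n); print(n,c['mtx'].round(1).tolist(),c['R'].round(4).tolist(),c['t'].round(1).tolist(), (-c['R'].T@c['t']).round(0), (d>0).mean())
s=sensors.read_state(); print(s['t'],s['eef_pos'],s['force'],s['grip_width'],ctrl.tcp_to_tips)
print(np.round(s['eef_rot'],3).tolist())
E
```

```text
pics
side [[393.0, 0.0, 320.8], [0.0, 393.0, 198.4], [0.0, 0.0, 1.0]] [[-0.6736, -0.739, 0.0158], [-0.4427, 0.3862, -0.8092], [0.5919, -0.5521, -0.5873]] [365.5, 301.1, 851.8] [-125.  624.  738.] 0.9957734375
top [[501.2, 0.0, 324.6], [0.0, 501.2, 201.7], [0.0, 0.0, 1.0]] [[0.0099, -0.9999, -0.0124], [-0.9965, -0.0089, -0.0831], [0.083, 0.0132, -0.9965]] [10.3, 529.9, 1457.6] [ 407.   -4. 1497.] 0.99590234375
0.1 [ 131.47408032 -559.1248745   255.23176177] [0.49901463 0.01907967 0.02074893] 85.30865218969633 25.0
[[0.973, 0.229, -0.0], [0.229, -0.973, 0.002], [0.0, -0.002, -1.0]]
```

View pics/side0.png

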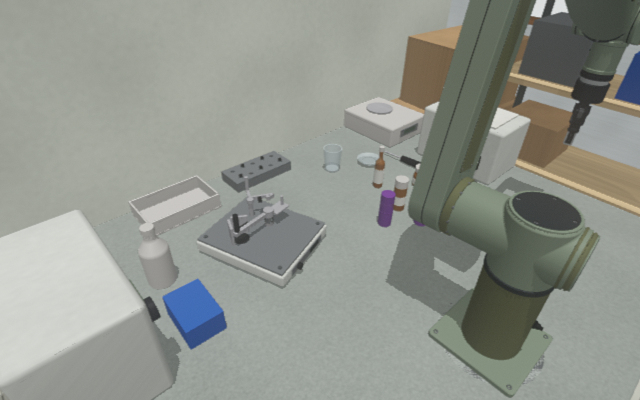

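View pics/top0.png

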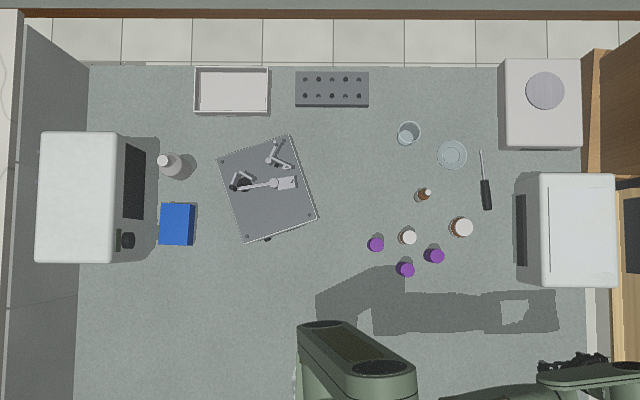

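The side view shows the shaker at about (262,237) and the top view shows it at about (267,188). There are three amber candidates in the top view: a slim tall one at (424,194), one with a white cap at (408,237), and a wide jar at (461,227). Purple decoys stand around them. I'll enlarge the bottles and the shaker.

```bash
python3 - <<'E'
import cv2,numpy as np
t=cv2.imread("pics/top0.png");s=cv2.imread("pics/side0.png")
a=cv2.resize(t[120:250,205:335],(600,600),interpolation=cv2.INTER_CUBIC);cv2.imwrite("pics/c1.png",a)
a=cv2.resize(s[170:290,185:345],(800,600),interpolation=cv2.INTER_CUBIC);cv2.imwrite("pics/c2.png",a)
a=cv2.resize(t[180:285,355:480],(500,420),interpolation=cv2.INTER_CUBIC)
b=cv2.resize(s[140:235,350:435],None,fx=3.5,fy=420/95,interpolation=cv2.INTER_CUBIC)
cv2.imwrite("pics/c3.png",np.hstack([a,b])[:, :800])
E
```

```text
(no output)
```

View pics/c1.png

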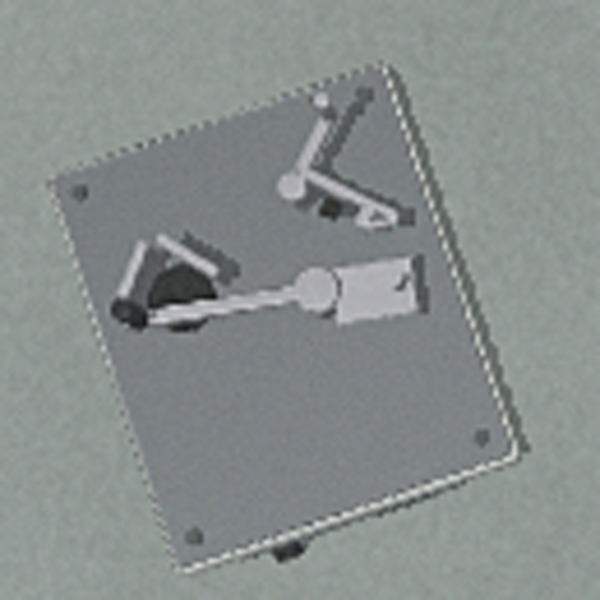

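View pics/c2.png

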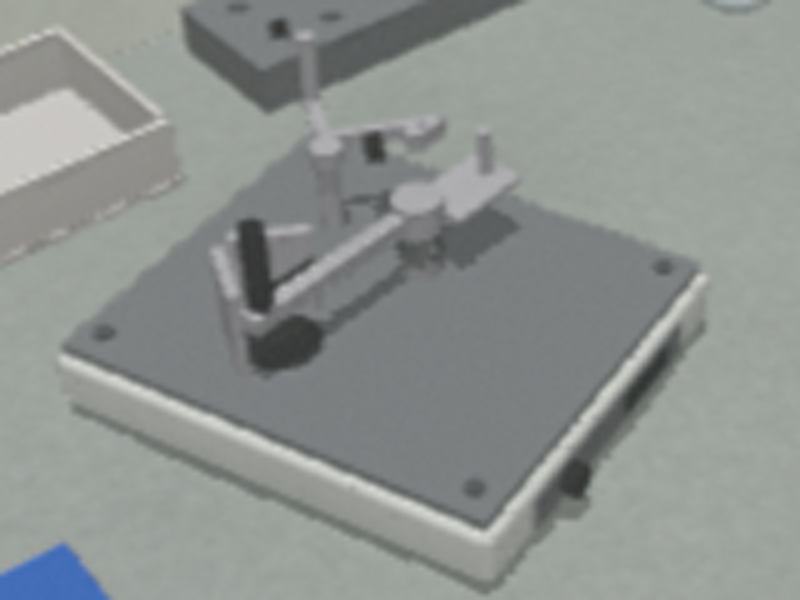

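View pics/c3.png

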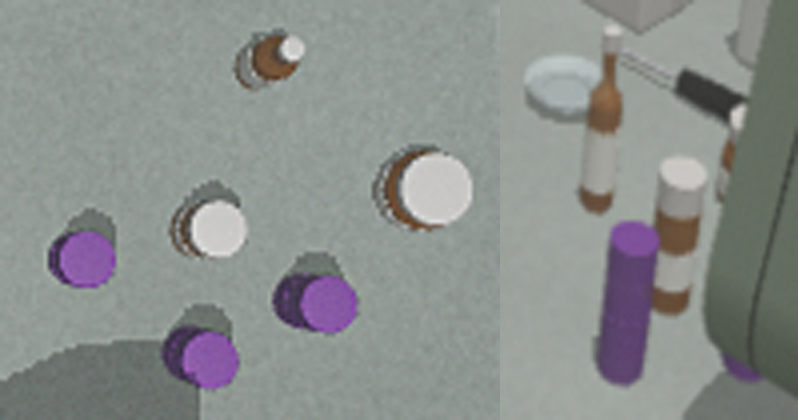

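The top crop confirms the target. The bottle at top (408,237) / side (400,193) has a flat white cap and a straight amber body. Of the other two ambers, one is the slim necked one at (424,194) and one is the wide jar at (461,227). Next I'll measure the poses.

```bash
cat > h.py <<'E'
import numpy as np,cv2
from plant import ctrl,sensors,optics
CP={n:optics.camera_params(n) for n in("side","top")}
def cloud(n,d):
    c=CP[n];v,u=np.mgrid[0:400,0:640];K=c['mtx']
    X=np.stack([(u-K[0,2])/K[0,0]*d,(v-K[1,2])/K[1,1]*d,d],-1)
    return (X-c['t'])@c['R']
def ray(n,u,v,z):
    c=CP[n];K=c['mtx'];o=-c['R'].T@c['t'];r=c['R'].T@np.array([(u-K[0,2])/K[0,0],(v-K[1,2])/K[1,1],1])
    return o+r*(z-o[2])/r[2]
def proj(n,X):
    c=CP[n];x=c['mtx']@(c['R']@np.asarray(X,float)+c['t']);return x[:2]/x[2]
def Rz(a): return np.array([[np.cos(a),-np.sin(a)],[np.sin(a),np.cos(a)]])
E
python3 - <<'E'
from h import *
for n in("top","side"):
    d=np.load(n+"_d.npy");p=np.load(n+"_p.npy");P=cloud(n,d)
    z=P[...,2];roi=(P[...,0]>320)&(P[...,0]<720)&(P[...,1]>0)&(P[...,1]<330)
    m=(roi&(z>25)&(z<170)).astype(np.uint8)
    m=cv2.morphologyEx(m,cv2.MORPH_OPEN,np.ones((3,3)))
    k,l,st,_=cv2.connectedComponentsWithStats(m);print(n,[tuple(x) for x in st[1:] if x[4]>50], 'deckz',np.median(z[(m>0)&(z<70)&(z>40)]))
    i=1+np.argmax(st[1:,4]);
    q=P[(l==i)&(z>42)&(z<58)][:,:2].astype(np.float32);r=cv2.minAreaRect(q);print(r)
    # high bits
    for lo,hi in((88,92.5),(93,99),(99,112),(115,150),(140,152)):
        mm=(roi&(z>lo)&(z<hi)).astype(np.uint8);k,l2,s2,c2=cv2.connectedComponentsWithStats(mm)
        for j in range(1,k):
            if s2[j,4]>3: pts=P[l2==j];print(lo,hi,s2[j,4],c2[j].round(1),pts.mean(0).round(1),pts.max(0).round(0)) 
# bottle caps
p=np.load("top_p.npy");hsv=cv2.cvtColor(p,cv2.COLOR_RGB2HSV)
m=((hsv[...,1]<40)&(hsv[...,2]>170)).astype(np.uint8);m[:, :380]=0;m[:215]=0;m[250:]=0;m[:,480:]=0
k,l,s,c=cv2.connectedComponentsWithStats(m)
P=cloud("top",np.load("top_d.npy"))
for j in range(1,k):
    if s[j,4]>20: 
        (u,v),rad=cv2.minEnclosingCircle(np.argwhere(l==j)[:,::-1].astype(np.float32));zz=np.median(P[l==j][:,2]);print('cap',c[j],(u,v),rad,zz,ray("top",*c[j],108))
P=cloud("side",np.load("side_d.npy"));m=(np.hypot(P[...,0]-ray("top",408,237,108)[0],P[...,1]-ray("top",408,237,108)[1])<40)&(P[...,2]>104)&(P[...,2]<114)
print('side cap',P[m].mean(0),m.sum(),np.argwhere(m).mean(0))
m=((hsv[...,0]>130)&(hsv[...,0]<160)&(hsv[...,1]>80)).astype(np.uint8)
P=cloud("top",np.load("top_d.npy"));k,l,s,c=cv2.connectedComponentsWithStats(m)
for j in range(1,k):
    if s[j,4]>30:
        q=P[l==j];h=np.percentile(q[:,2],90);q=q[q[:,2]>h-8];print('purple',q.mean(0),h)
E
```

```text
top [(np.int32(218), np.int32(136), np.int32(99), np.int32(108), np.int32(7164))] deckz 50.24498985321358
((565.9136962890625, 187.1264190673828), (267.0946044921875, 227.55679321289062), 19.413190841674805)
88 92.5 23 [288.3 178. ] [590.5 117.8  90.1] [596. 136.  92.]
88 92.5 5 [293.4 180.8] [582.6 103.2  89.5] [588. 104.  91.]
88 92.5 34 [282.7 184.4] [572.1 133.3  90.3] [585. 146.  92.]
88 92.5 14 [290.9 185. ] [570.6 110.2  89.4] [576. 118.  91.]
88 92.5 4 [258.2 185. ] [569.5 202.2  91.8] [572. 206.  92.]
93 99 7 [273.1 180.6] [581.7 159.6  97.7] [586. 166.  98.]
93 99 16 [277.9 182.4] [576.8 146.4  96.3] [589. 157.  99.]
93 99 5 [287.  180.4] [583.1 121.   93.7] [587. 127.  95.]
93 99 93 [251.4 185.9] [566.2 220.8  96. ] [578. 262.  99.]
93 99 6 [284.5 184.3] [571.7 127.7  95.2] [579. 132.  98.]
93 99 9 [271.4 185.7] [567.4 164.3  96.6] [572. 171.  98.]
93 99 5 [289.8 186.4] [566.  112.7  94.8] [567. 118.  96.]
99 112 160 [276.  159.5] [640.3 151.8 106.1] [682. 183. 111.]
99 112 30 [245.4 175. ] [596.  236.9 104.9] [608. 255. 110.]
99 112 35 [233.2 178.5] [585.8 271.2 104.2] [6
[... 2073 characters left out ...]
7.6] [683.2 156.8 144.1] [690. 161. 148.]
140 152 27 [234.4 216.1] [555.9 272.4 145.4] [563. 278. 149.]
cap [463.89516129 226.83064516] (463.7799987792969, 226.77999877929688) 8.909467697143555 70.33966080106276 [ 456.35066025 -370.97543336  108.        ]
cap [409.31788079 236.83443709] (409.31719970703125, 236.8763427734375) 6.9413161277771 108.37274906210669 [ 427.34279879 -220.57800177  108.        ]
side cap [ 427.3003084  -215.45240609  106.26498541] 77 [179.05194805 401.54545455]
purple [ 405.46954978 -128.70215119  117.66267873] 111.39657149814495
purple [ 377.10880316 -291.25443511  126.84721133] 111.73557103698484
purple [ 338.01114467 -211.9447236   117.20888372] 111.14682931225306
```

Top and side agree in x and angle (about 19.6°) but differ by about 4 mm in y. I'll use the mean for touching and the top camera for relative placing. The handle and trigger predicted from this pose match the measured tops within 2 mm. Next I'll check that the poses are reachable, then move above the handle.

```bash
cat >> h.py <<'E'
TH=np.radians(19.6); C=np.array([565.5,188.5])
def S(x,y): return C+Rz(TH)@np.array([x,y],float)
PIV=S(0,-30)
def Rd(a): # tool down, jaws along angle a
    return np.array([[-np.sin(a),np.cos(a),0],[np.cos(a),np.sin(a),0],[0,0,-1.]])
def phi(al): return TH+np.radians(80)+al
def hp(al,z): f=phi(al);return np.array([*(PIV+110*np.array([np.cos(f),np.sin(f)])),z])
def st():
    s=sensors.read_state();return s
E
python3 - <<'E'
from h import *
P=cloud("top",np.load("top_d.npy"));z=P[...,2]
print('box max z',np.percentile(z[190:280,545:610],[5,50]), P[190:280,513:530].reshape(-1,3).max(0),'bigL',np.median(z[150:250,45:110]), P[150:250,118:145].reshape(-1,3)[:,1].min())
for off in(90,-90):
  for al in(0,.5,1.0,1.35):
    q=ctrl.solve_ik(hp(al,137),Rd(phi(al)+np.radians(off)));print(off,al,None if q is None else np.round(q,2),hp(al,137).round(0))
for a in range(-90,91,30): 
    q=ctrl.solve_ik([427,-220,85],Rd(np.radians(a)));print('b',a,None if q is None else np.round(q,2))
    q=ctrl.solve_ik([*S(24,55),150],Rd(np.radians(a)));print('c',a,None if q is None else np.round(q,2))
s=st();print(s['t'])
E
```

```text
box max z [189.11583985 195.77589206] [ 571.28136001   -4.22765949 1496.57996343] bigL 240.2524503974077 -4.22765949024345
90 0 None [557. 269. 137.]
90 0.5 [ 0.3   0.31  1.68 -0.    1.15  2.77] [507. 247. 137.]
90 1.0 [ 0.24  0.22  1.8  -0.    1.13  2.21] [474. 203. 137.]
90 1.35 [ 0.17  0.17  1.85 -0.    1.12  1.79] [466. 166. 137.]
-90 0 [ 0.31  0.41  1.53 -0.    1.19  0.14] [557. 269. 137.]
-90 0.5 [ 0.3   0.31  1.68 -0.    1.15 -0.37] [507. 247. 137.]
-90 1.0 [ 0.24  0.22  1.8  -0.    1.13 -0.93] [474. 203. 137.]
-90 1.35 [ 0.17  0.17  1.85 -0.    1.12 -1.35] [466. 166. 137.]
b -90 [-0.66  0.23  1.91 -0.    1.    0.91]
c -90 [ 0.27  0.4   1.52 -0.    1.22  1.84]
b -60 [-0.66  0.23  1.91 -0.    1.    0.39]
c -60 [ 0.27  0.4   1.52 -0.    1.22  1.32]
b -30 [-0.66  0.23  1.91 -0.    1.   -0.13]
c -30 [ 0.27  0.4   1.52 -0.    1.22  0.8 ]
b 0 [-0.66  0.23  1.91 -0.    1.   -0.66]
c 0 [ 0.27  0.4   1.52 -0.    1.22  0.27]
b 30 [-0.66  0.23  1.91 -0.    1.   -1.18]
c 30 [ 0.27  0.4   1.52 -0.    1.22 -0.25]
b 60 [-0.66  0.23  1.91 -0.    1.   -1.7 ]
c 60 [ 0.27  0.4   1.52 -0.    1.22 -0.78]
b 90 [-0.66  0.23  1.91 -0.    1.   -2.23]
c 90 [ 0.27  0.4   1.52 -0.    1.22 -1.3 ]
0.1
```

```bash
python3 - <<'E'
from h import *
a=phi(0)-np.pi/2
ctrl.move_ptp([200,-400,380],Rd(-.8))
ctrl.gripper_to(30)
ctrl.move_ptp(hp(0,230),Rd(a))
for n in("top","side"):
    p,d=optics.grab_frame(n);c=proj(n,hp(0,170)).astype(int);x0=max(c[0]-80,0);y0=max(c[1]-60,0)
    cv2.imwrite(f"pics/{n}1.png",cv2.resize(p[y0:y0+120,x0:x0+160,::-1],None,fx=4,fy=4,interpolation=cv2.INTER_CUBIC));print(n,x0,y0)
s=st();print(s['t'],s['eef_pos'],s['force'],s['grip_width'],hp(0,230))
E
```

```text
top 149 125
side 154 147
4.3583 [557.72538224 267.79145064 230.3007549 ] [-0.48946781  0.35761026  0.16394864] 30.030706318823775 [557.21898495 268.69784049 230.        ]
```

View pics/side1.png

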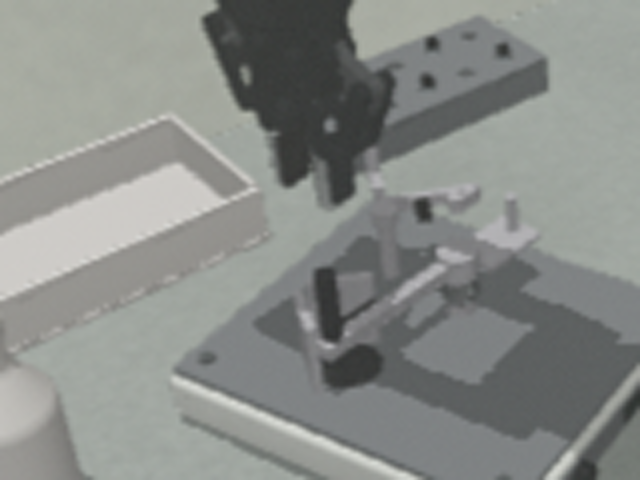

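View pics/top1.png

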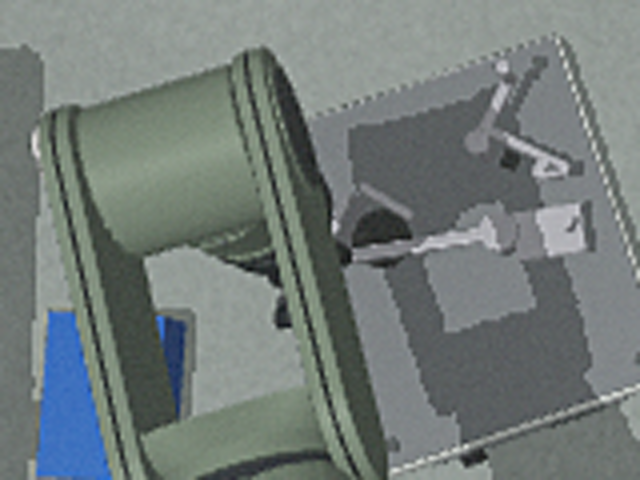

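```bash
python3 - <<'E'
from h import *
print(proj("side",[557.7,267.8,208]),proj("side",[557.2,268.7,148]),ray("side",235,215,148),ray("side",232.2,195.3,208))
E
```

```text
[232.57489413 193.82498792] [235.25761159 214.38915626] [555.58317052 270.44566277 148.        ] [553.21132975 271.61516782 208.        ]
```

The handle projects where predicted: side (235,214) predicted against (235,215) seen. The fingertips straddle it, so I'll lower the cage with a force threshold.

```bash
python3 - <<'E'
from h import *
r=ctrl.move_l(hp(0,138),vel=60,threshold=4)
s=st();print(r,s['t'],s['eef_pos'],np.round(s['force'],2),s['grip_width'])
p,d=optics.grab_frame("side")
cv2.imwrite("pics/side2.png",cv2.resize(p[150:270,170:330,::-1],None,fx=4,fy=4,interpolation=cv2.INTER_CUBIC))
E
```

```text
False 6.0417 [557.57275277 268.81740217 138.55640995] [-0.92  0.58  0.29] 29.872648853899864
```

View pics/side2.png

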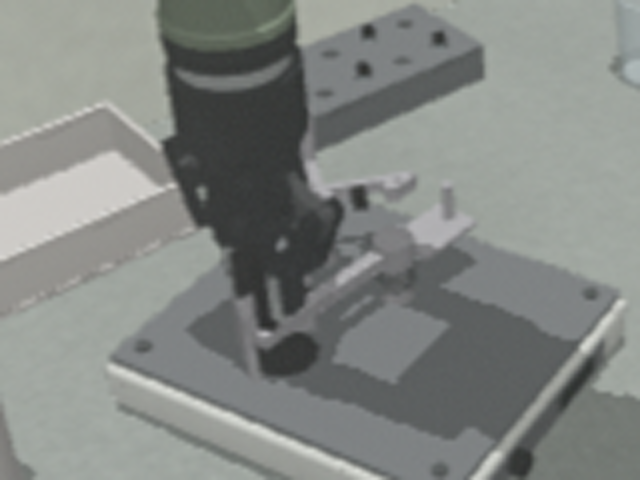

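The side picture (about (268,310) in the crop) shows the handle between the fingers, with the fingers clear of the arm bar. I'll swing along the arc and log the tangential force.

```bash
cat >> h.py <<'E'
def tang(al): f=phi(al);return np.array([-np.sin(f),np.cos(f),0])
def step(b,vel=50,z=138):
    r=ctrl.move_l(hp(b,z),Rd(phi(b)-np.pi/2),vel=vel,threshold=14)
    s=st();F=np.array(s['force']);f=phi(b)
    d=np.array(s['eef_pos'])[:2]-PIV;b_=np.arctan2(d[1],d[0])-TH-np.radians(80)
    print(f"{b:.3f} act {b_:.3f} t {s['t']:.2f} Ft {-F@tang(b):.2f} Fr {F@np.array([np.cos(f),np.sin(f),0]):.2f} Fz {F[2]:.2f} {'THR' if r else ''}")
    return -F@tang(b),r
E
python3 - <<'E'
from h import *
for b in np.arange(.05,.81,.05):
    F,r=step(b,60)
    if F>16 or r: break
E
```

```text
0.050 act 0.050 t 6.34 Ft -1.04 Fr 0.38 Fz 0.55 
0.100 act 0.087 t 6.59 Ft 5.02 Fr 0.07 Fz -1.00 
0.150 act 0.140 t 6.84 Ft 4.05 Fr -1.44 Fz -0.07 
0.200 act 0.193 t 7.09 Ft 4.08 Fr -1.31 Fz -0.76 
0.250 act 0.245 t 7.34 Ft 4.39 Fr 0.14 Fz 0.18 
0.300 act 0.296 t 7.59 Ft 4.32 Fr -0.44 Fz -0.02 
0.350 act 0.347 t 7.84 Ft 4.74 Fr -0.71 Fz -0.08 
0.400 act 0.397 t 8.09 Ft 4.87 Fr -0.61 Fz -0.70 
0.450 act 0.448 t 8.34 Ft 5.59 Fr -1.07 Fz -0.30 
0.500 act 0.498 t 8.59 Ft 5.93 Fr -0.71 Fz -0.88 
0.550 act 0.547 t 8.84 Ft 5.60 Fr -1.29 Fz -1.25 
0.600 act 0.597 t 9.09 Ft 5.51 Fr -0.59 Fz -1.19 
0.650 act 0.646 t 9.34 Ft 5.63 Fr -1.29 Fz -0.14 
0.700 act 0.695 t 9.59 Ft 5.93 Fr -2.36 Fz -1.93 
0.750 act 0.742 t 9.84 Ft 7.27 Fr -1.35 Fz -2.39 
0.800 act 0.789 t 10.09 Ft 7.44 Fr -1.90 Fz -2.70
```

```bash
python3 - <<'E'
from h import *
L=[]
for b in np.arange(.815,1.2,.015):
    F,r=step(b,40); 
    ctrl.hold(.05);s=st();F2=-np.array(s['force'])@tang(b);L.append((F+F2)/2)
    if L[-1]>12 or r: print('stop hi');break
    if len(L)>2 and L[-1]<max(L)-1.3 and max(L)>7.5: print('drop',L[-3:]);break
E
```

```text
0.815 act 0.799 t 10.34 Ft 9.20 Fr -2.39 Fz -4.13 
0.830 act 0.817 t 10.64 Ft 6.87 Fr -2.68 Fz -2.16 
0.845 act 0.834 t 10.94 Ft 7.41 Fr -3.01 Fz -2.27 
drop [np.float64(9.701904476448904), np.float64(6.8929659238412215), np.float64(7.2825384307392085)]
```

The force fell at handle angle ≈0.75, which is below the catch range. That was probably slip on the pads, so I'll carry on gently.

```bash
python3 - <<'E'
from h import *
L=[]
for b in np.arange(.86,1.5,.015):
    F,r=step(b,40); 
    ctrl.hold(.04);s=st();F2=-np.array(s['force'])@tang(b);L.append((F+F2)/2)
    if L[-1]>12.5 or r: print('stop hi',F2);break
    if len(L)>2 and L[-1]<max(L[-4:])-1.3: print('drop',L[-4:]);break
E
```

```text
0.860 act 0.850 t 11.24 Ft 5.67 Fr -3.22 Fz -2.20 
0.875 act 0.865 t 11.53 Ft 6.09 Fr -1.46 Fz -1.87 
0.890 act 0.880 t 11.82 Ft 7.10 Fr -2.40 Fz -2.17 
0.905 act 0.894 t 12.12 Ft 7.09 Fr -2.97 Fz -2.23 
0.920 act 0.910 t 12.41 Ft 6.91 Fr -2.11 Fz -3.02 
0.935 act 0.924 t 12.70 Ft 6.22 Fr -3.20 Fz -3.26 
0.950 act 0.939 t 12.99 Ft 5.96 Fr -3.19 Fz -2.97 
0.965 act 0.954 t 13.28 Ft 7.54 Fr -3.50 Fz -3.64 
0.980 act 0.969 t 13.57 Ft 7.77 Fr -2.96 Fz -3.85 
0.995 act 0.983 t 13.87 Ft 7.58 Fr -3.50 Fz -3.53 
1.010 act 0.998 t 14.16 Ft 6.45 Fr -3.18 Fz -3.23 
1.025 act 1.014 t 14.45 Ft 5.99 Fr -3.72 Fz -2.91 
1.040 act 1.029 t 14.74 Ft 7.09 Fr -3.76 Fz -3.53 
1.055 act 1.045 t 15.03 Ft 5.94 Fr -3.37 Fz -2.42 
1.070 act 1.060 t 15.32 Ft 5.79 Fr -4.91 Fz -2.37 
1.085 act 1.076 t 15.62 Ft 5.36 Fr -3.86 Fz -3.78 
1.100 act 1.092 t 15.91 Ft 5.13 Fr -4.08 Fz -3.27 
drop [np.float64(6.307898082237671), np.float64(5.756965524864391), np.float64(5.611481137435152), np.float64(4.872627308084885)]
```

```bash
python3 - <<'E'
from h import *
p,d=optics.grab_frame("side")
cv2.imwrite("pics/side3.png",cv2.resize(p[150:270,170:330,::-1],None,fx=4,fy=4,interpolation=cv2.INTER_CUBIC))
p,d=optics.grab_frame("top")
cv2.imwrite("pics/top3.png",cv2.resize(p[120:250,205:335,::-1],(520,520),interpolation=cv2.INTER_CUBIC))
E
```

```text
(no output)
```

View pics/side3.png

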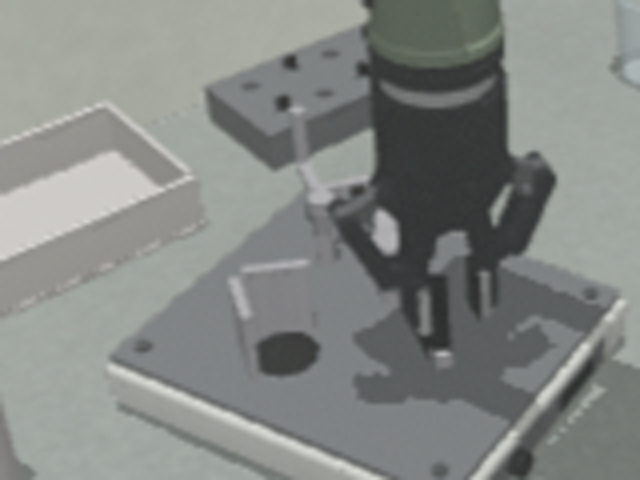

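View pics/top3.png

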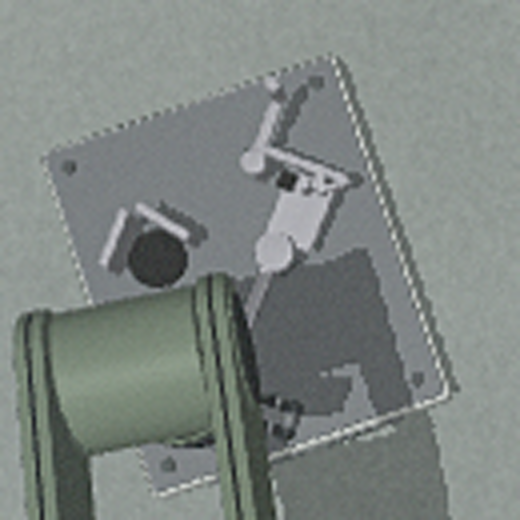

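The top picture shows the arm's pin at (318,183) just meeting the sear hook at (345,180). The catch is still ahead, so I'll keep going.

```bash
python3 - <<'E'
from h import *
L=[]
for b in np.arange(1.115,1.5,.015):
    F,r=step(b,40); 
    ctrl.hold(.04);s=st();F2=-np.array(s['force'])@tang(b);L.append((F+F2)/2)
    if L[-1]>11 or r: print('stop hi',F2);break
    if len(L)>2 and L[-1]<max(L[-4:])-1.5: print('drop',L[-4:]);break
p,d=optics.grab_frame("top")
cv2.imwrite("pics/top4.png",cv2.resize(p[120:250,205:335,::-1],(520,520),interpolation=cv2.INTER_CUBIC))
E
```

```text
1.115 act 1.104 t 16.30 Ft 6.30 Fr -4.31 Fz -2.30 
1.130 act 1.119 t 16.59 Ft 6.36 Fr -4.78 Fz -2.39 
1.145 act 1.134 t 16.88 Ft 6.12 Fr -4.17 Fz -4.40 
1.160 act 1.149 t 17.18 Ft 5.36 Fr -5.09 Fz -3.43 
1.175 act 1.163 t 17.47 Ft 6.49 Fr -4.87 Fz -2.71 
1.190 act 1.178 t 17.76 Ft 5.72 Fr -4.60 Fz -2.99 
1.205 act 1.193 t 18.05 Ft 6.01 Fr -4.81 Fz -3.58 
1.220 act 1.206 t 18.34 Ft 7.62 Fr -4.96 Fz -2.88 
1.235 act 1.217 t 18.63 Ft 9.35 Fr -5.13 Fz -3.40 
1.250 act 1.227 t 18.93 Ft 10.15 Fr -6.07 Fz -4.49 
1.265 act 1.237 t 19.22 Ft 12.26 Fr -6.79 Fz -5.46 
stop hi 12.045187053735047
```

View pics/top4.png

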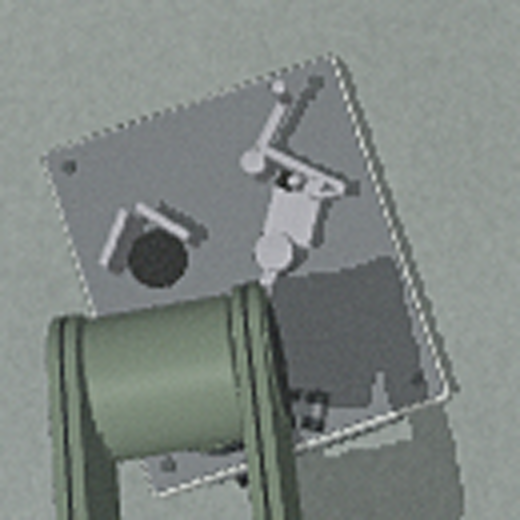

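The force is rising at about 2 N/mm and is some 6 N above the spring level, so this is the start of the buffer. The pin now sits inside the hook. I'll back off slowly to see whether the arm stays.

```bash
python3 - <<'E'
from h import *
for b in np.arange(1.24,1.07,-.02):
    F,r=step(b,40)
p,d=optics.grab_frame("top")
cv2.imwrite("pics/top5.png",cv2.resize(p[120:250,205:335,::-1],(520,520),interpolation=cv2.INTER_CUBIC))
E
```

```text
1.240 act 1.219 t 19.56 Ft 9.64 Fr -4.83 Fz -3.34 
1.220 act 1.205 t 19.81 Ft 7.04 Fr -4.19 Fz -2.42 
1.200 act 1.186 t 20.06 Ft 7.05 Fr -3.99 Fz -1.90 
1.180 act 1.167 t 20.31 Ft 6.39 Fr -4.72 Fz -1.42 
1.160 act 1.147 t 20.56 Ft 6.21 Fr -3.96 Fz -1.34 
1.140 act 1.127 t 20.81 Ft 6.20 Fr -4.01 Fz -1.61 
1.120 act 1.107 t 21.06 Ft 6.48 Fr -3.73 Fz -2.03 
1.100 act 1.094 t 21.31 Ft 4.16 Fr -2.17 Fz 1.17 
1.080 act 1.085 t 21.56 Ft 1.71 Fr 0.37 Fz 0.47
```

View pics/top5.png

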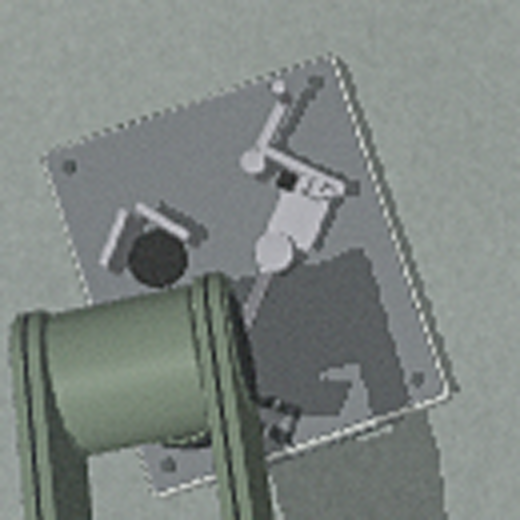

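The force died away at b≈1.09 (handle ≈1.02), and the pin rests in the hook at (322,187), so the arm is caught. I'll centre the cage, lift straight out, check again, then go to the bottle.

```bash
python3 - <<'E'
from h import *
step(1.05,40);step(1.03,40)
p0=st()['eef_pos']
ctrl.move_l([p0[0],p0[1],260],vel=150)
s=st();print(s['t'],np.round(s['force'],2))
# jaw axis 140/320 deg -> -40
ctrl.gripper_to(66)
ctrl.move_ptp([427.3,-218.5,230],Rd(np.radians(-40)))
s=st();print(s['t'],np.round(s['force'],2),s['eef_pos'])
for n in("top","side"):
    p,d=optics.grab_frame(n);np.save(n+"6_p.npy",p);np.save(n+"6_d.npy",d)
    o=p[120:250,205:335] if n=="top" else p[140:260,170:330]
    cv2.imwrite(f"pics/{n}6.png",cv2.resize(o[:,:,::-1],None,fx=4,fy=4,interpolation=cv2.INTER_CUBIC))
    if n=="side": cv2.imwrite("pics/side6b.png",cv2.resize(p[110:240,330:490,::-1],None,fx=4,fy=4,interpolation=cv2.INTER_CUBIC))
E
```

```text
1.050 act 1.056 t 21.86 Ft -0.58 Fr -0.70 Fz 0.23 
1.030 act 1.033 t 22.11 Ft -0.14 Fr 0.43 Fz -0.34 
23.075 [ 0.33 -0.12 -0.41]
25.075 [0.38 0.03 0.48] [ 427.68422225 -217.87224188  230.12992815]
```

View pics/top6.png

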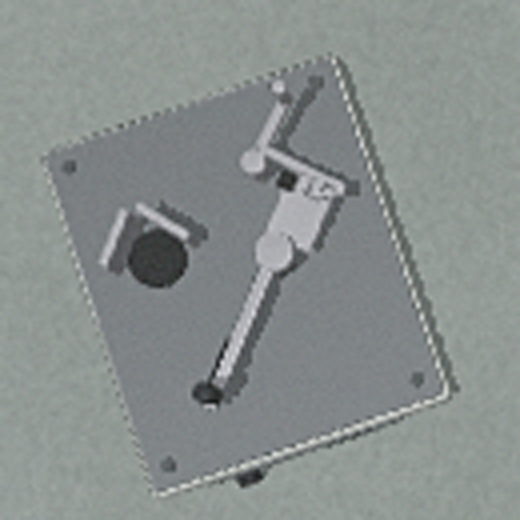

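View pics/side6b.png

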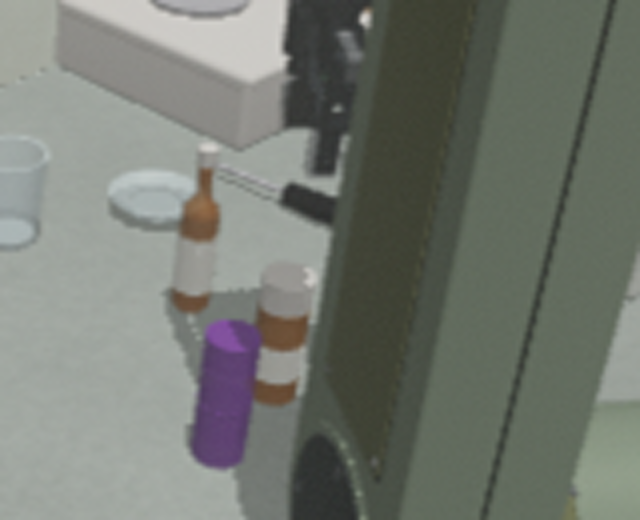

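Top view: the arm points to (208,393) by itself and the pin sits in the hook, so it is cocked and holding. The cradle pad is visible at (158,258) in the crop. Now the grasp.

```bash
python3 - <<'E'
from h import *
p=np.load("top6_p.npy")
g=cv2.cvtColor(p,cv2.COLOR_RGB2GRAY);m=(g<60).astype(np.uint8);m[:,:230]=0;m[:,260:]=0;m[:172]=0;m[198:]=0
k,l,s,c=cv2.connectedComponentsWithStats(m);j=1+np.argmax(s[1:,4]);print('pad px',c[j],s[j],ray("top",*c[j],50),'S',S(30,55))
r=ctrl.move_l([427.3,-218.5,96],vel=80,threshold=5)
s=st();print(r,s['eef_pos'],np.round(s['force'],2))
if not r:
    ctrl.gripper_to(30,force=30)
    s=st();print(s['grip_width'],np.round(s['force'],2),s['t'])
    ctrl.move_l([427.3,-218.5,116],vel=80);ctrl.hold(.1)
    s=st();print(s['grip_width'],np.round(s['force'],2),s['t'])
p,d=optics.grab_frame("side")
cv2.imwrite("pics/side7.png",cv2.resize(p[110:240,330:490,::-1],None,fx=4,fy=4,interpolation=cv2.INTER_CUBIC))
E
```

```text
pad px [244.375      184.47115385] [237 178  15  14 104] [575.58207283 248.86966218  50.        ] S [575.31188725 250.376707  ]
False [ 427.66971024 -218.7725398    96.51464289] [ 0.09 -0.58 -0.59]
39.10518229090564 [-0.49  0.57  2.13] 27.35
39.43818703336885 [-0.04 -0.45 -2.15] 27.85
```

View pics/side7.png

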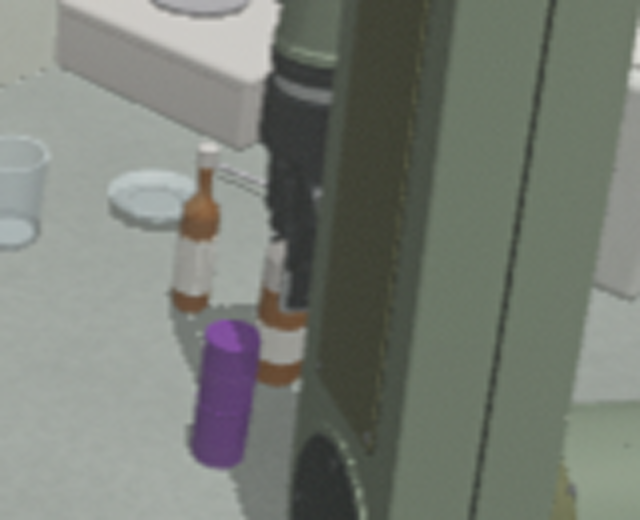

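The bottle is held (width 39.4 mm, about 2 N of weight) and hangs upright. I'll carry it above the cradle and check before lowering.

```bash
python3 - <<'E'
from h import *
a=TH-np.pi/2
ctrl.move_l([427.3,-218.5,300],vel=200)
T=S(23,55)
ctrl.move_ptp([*T,290],Rd(a))
ctrl.move_l([*T,185],vel=120)
s=st();print(s['t'],s['eef_pos'],T,s['grip_width'],np.round(s['force'],2))
for n in("top","side"):
    p,d=optics.grab_frame(n)
    o=p[120:250,205:335] if n=="top" else p[140:260,170:330]
    cv2.imwrite(f"pics/{n}8.png",cv2.resize(o[:,:,::-1],None,fx=4,fy=4,interpolation=cv2.INTER_CUBIC))
E
```

```text
31.7667 [569.52978239 248.20777424 186.15697749] [568.71748508 248.02854601] 39.467264916931235 [-0.2   1.2  -0.56]
```

View pics/side8.png

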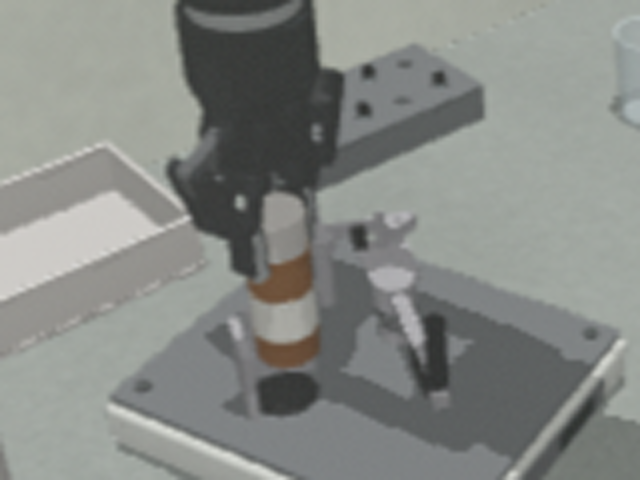

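The foot at side crop (288,355) is in line above the black pad (288,393), slightly on the open side as intended. Lowering it now.

```bash
python3 - <<'E'
from h import *
T=S(23,55)
r=ctrl.move_l([*T,152],vel=60,threshold=6);s=st();print(r,s['eef_pos'],np.round(s['force'],2))
if not r:
    r=ctrl.move_l([*T,142],vel=15,threshold=3.5);s=st();print(r,s['eef_pos'],np.round(s['force'],2),s['t'])
for n in("top","side"):
    p,d=optics.grab_frame(n)
    o=p[120:250,205:335] if n=="top" else p[140:260,170:330]
    cv2.imwrite(f"pics/{n}9.png",cv2.resize(o[:,:,::-1],None,fx=4,fy=4,interpolation=cv2.INTER_CUBIC))
E
```

```text
False [568.74837306 248.03148303 151.8135433 ] [ 0.32  0.22 -1.91]
True [569.01906592 248.1474795  146.50056364] [-0.43  0.77  5.12] 33.0333
```

View pics/side9.png

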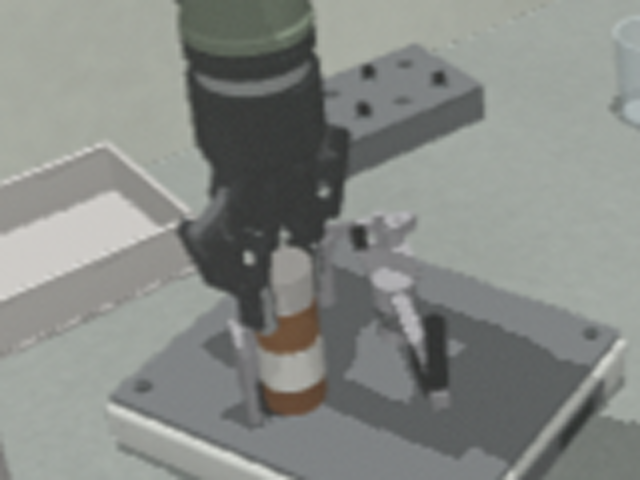

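The bottle touched the deck at TCP 146.5, exactly the expected height, and stands on the pad. I'll release it, retreat, and look.

```bash
python3 - <<'E'
from h import *
T=S(23,55)
p0=st()['eef_pos'];ctrl.gripper_to(60)
ctrl.move_l([p0[0],p0[1],270],vel=120)
s=st();print(s['t'],np.round(s['force'],2))
u=Rz(TH)@np.array([1,1])/2**.5
A=S(99,-73)-32*u
ctrl.move_ptp([*A,270],Rd(np.radians(-25.4)))
ctrl.gripper_to(0)
s=st();print(s['t'],s['eef_pos'],A,s['grip_width'])
for n in("top","side"):
    p,d=optics.grab_frame(n)
    o=p[120:250,205:335] if n=="top" else p[140:260,170:330]
    cv2.imwrite(f"pics/{n}10.png",cv2.resize(o[:,:,::-1],None,fx=4,fy=4,interpolation=cv2.INTER_CUBIC))
E
```

```text
34.6583 [-0.65 -0.72 -0.05]
36.2083 [669.49877408 124.13466379 270.04749558] [669.52572815 124.03278198] 0.4914219683791099
```

View pics/side10.png

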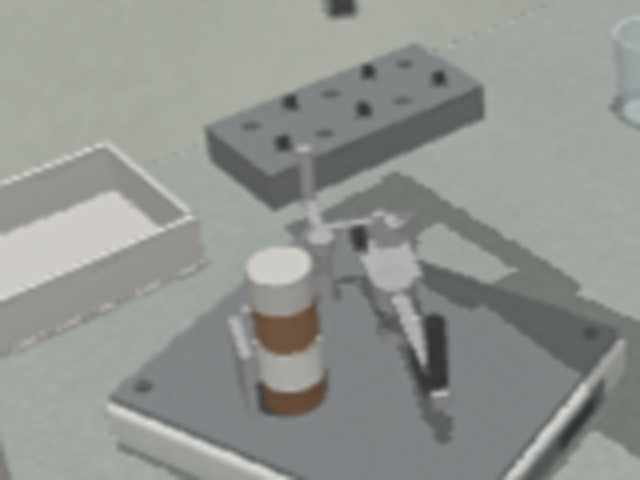

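View pics/top10.png

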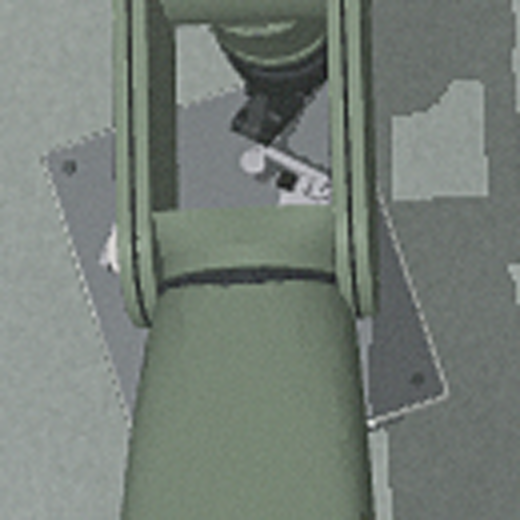

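The bottle stands upright in the vee (side crop (285,330)), the arm is still cocked at (435,350), and the trigger post is at (305,150). I'll lower beside the post and push along the diagonal.

```bash
python3 - <<'E'
from h import *
u=Rz(TH)@np.array([1,1])/2**.5
G=S(99,-73);A=G-32*u
r=ctrl.move_l([*A,146],vel=100,threshold=5)
s=st();print(r,s['eef_pos'],np.round(s['force'],2));F0=np.array(s['force'])[:2]@u
ok=not r;con=None;L=[]
if ok:
    for d in np.arange(-30,2,1.5):
        r=ctrl.move_l([*(G+d*u),146],vel=25,threshold=14)
        s=st();F=-(np.array(s['force'])[:2]@u-F0);L.append(F);a=(np.array(s['eef_pos'])[:2]-G)@u
        print(f"{d:.1f} {a:.1f} F {F:.2f} t {s['t']:.2f}")
        if con is None and F>2: con=a
        if r or F>14 or (con is not None and (a-con>9)): break
for n in("top","side"):
    p,d=optics.grab_frame(n)
    o=p[120:250,205:335] if n=="top" else p[140:260,170:330]
    cv2.imwrite(f"pics/{n}11.png",cv2.resize(o[:,:,::-1],None,fx=4,fy=4,interpolation=cv2.INTER_CUBIC))
E
```

```text
False [670.25455142 124.06412471 147.14994182] [-0.38 -0.43 -0.21]
-30.0 -29.7 F -0.51 t 37.95
-28.5 -28.4 F -0.94 t 38.20
-27.0 -26.9 F 0.04 t 38.45
-25.5 -25.4 F -1.09 t 38.70
-24.0 -23.9 F -0.29 t 38.95
-22.5 -22.4 F 0.16 t 39.20
-21.0 -20.9 F -0.16 t 39.45
-19.5 -19.4 F -0.19 t 39.70
-18.0 -17.9 F -1.22 t 39.95
-16.5 -16.4 F 0.64 t 40.20
-15.0 -14.9 F 0.78 t 40.45
-13.5 -14.0 F 1.72 t 40.70
-12.0 -13.7 F 6.14 t 40.95
-10.5 -12.8 F 7.35 t 41.20
-9.0 -11.9 F 8.61 t 41.45
-7.5 -10.4 F 8.32 t 41.70
-6.0 -6.2 F 2.21 t 41.95
-4.5 -4.3 F 1.16 t 42.20
```

View pics/side11.png

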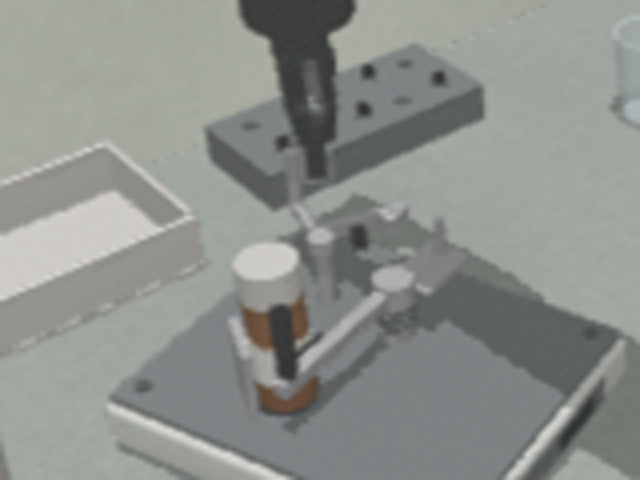

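The force peaked at 8.6 N and dropped, and the arm now presses on the bottle. I'll retreat and check that the bottle is upright and home.

```bash
python3 - <<'E'
from h import *
u=Rz(TH)@np.array([1,1])/2**.5
A=S(99,-73)-32*u
ctrl.move_l([*A,146],vel=80)
ctrl.move_l([*A,280],vel=150)
ctrl.move_ptp([450,-100,330],Rd(np.radians(-25.4)))
s=st();print(s['t'],np.round(s['force'],2))
for n in("top","side"):
    p,d=optics.grab_frame(n);np.save(n+"12_p.npy",p)
    o=p[120:250,205:335] if n=="top" else p[140:260,170:330]
    cv2.imwrite(f"pics/{n}12.png",cv2.resize(o[:,:,::-1],None,fx=4,fy=4,interpolation=cv2.INTER_CUBIC))
    P=cloud(n,d);z=P[...,2];m=(np.hypot(P[...,0]-575,P[...,1]-250)<45)&(z>154)&(z<163);q=P[m]
    co=np.linalg.lstsq(np.c_[q[:,:2]-q[:,:2].mean(0),np.ones(len(q))],q[:,2],rcond=None)[0];print(n,m.sum(),q.mean(0).round(1),'slope',co.round(3),'exp',S(30,55))
    v,uu=np.nonzero(m);(cu,cv),rr=cv2.minEnclosingCircle(np.c_[uu,v].astype(np.float32));print(cu,cv,rr,ray(n,cu,cv,158).round(1))
E
```

```text
45.0417 [ 1.01 -0.05  0.4 ]
top 154 [577.3 249.7 158.3] slope [-1.60000e-02 -2.30000e-02  1.58305e+02] exp [575.31188725 250.376707  ]
235.5 181.5 10.12432861328125 [570.8 254.1 158. ]
side 127 [576.1 254.2 157.5] slope [-1.80000e-02 -7.00000e-03  1.57471e+02] exp [575.31188725 250.376707  ]
235.5 205.0 7.762187480926514 [576.9 254.2 158. ]
```

View pics/side12.png

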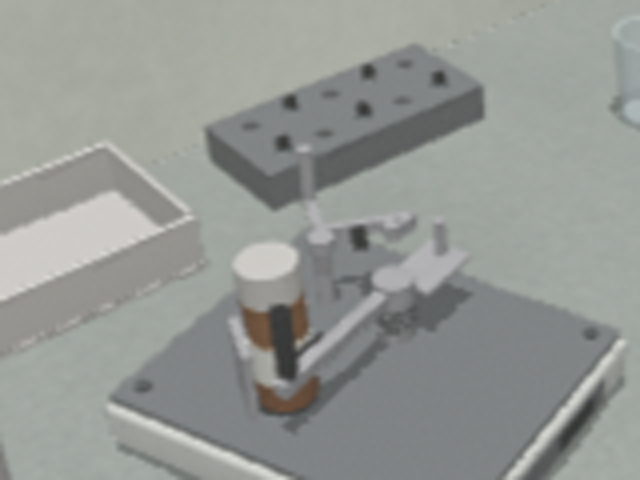

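View pics/top12.png

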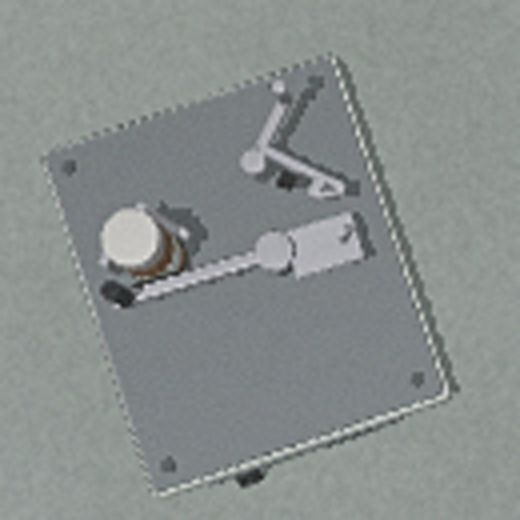

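The cap centre (577,250) agrees with the cradle (575,250). Its top is level to about 1–1.5° at 158 mm, the arm is on the bottle, the trigger is back at rest, and the robot is clear. Handing in.

```bash
python3 - <<'E'
from h import *
ctrl.finish_job();print(st()['t'])
E
```

```text
the job is handed in; nothing more can be done
the job is handed in; nothing more can be done
```

The job is done and handed in at about 45 s of the 72 s allowed: the clamp arm is on the middle amber bottle and holds it upright in the vee cradle.

1. **Cocking:** I pushed the arm back by its handle in small steps, with the post loosely caged between the fingers. I stopped at about 12 N as the buffer began. Backing off, the force died away at an arm angle of about 1.02 rad, and the picture then showed the arm held on its own.
2. **Placing:** I gripped the white-capped, straight-sided amber bottle by its cap. It touched the deck at the expected height, about 7 mm short of home on the open side.
3. **Triggering:** I pushed the trigger post along the diagonal. The force peaked at about 8.6 N, then dropped as the arm sprang onto the bottle.

**Last checks:** the bottle's cap centre was within about 2 mm of the cradle in the top view (4 mm in the side view). The cap was level to about 1.5°. The trigger was back at rest and the gripper was away from everything. I kept clear of the other things on the bench, but did not measure them again at the end.

**Disagreements:**
- The two cameras differed by about 4 mm in y, so I used a value in between.
- A force drop at about 0.75 rad while cocking was not the catch, as it lay below the catch range. It was probably slip on the pads.
- The catch itself did not show clearly in the force on the way in. I recognised it from the buffer and from backing off.

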